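Scrape the crucible chips off the clearing plate into its trough

ROBOT

A 6-joint arm with a two-finger parallel gripper is mounted at the origin on a cart in front of the work surface, level with it; the furniture and walls round the work are solid. World frame = base frame: x ahead of the robot, y to its left, z up, the work surface at z = 0. Lengths are in m, angles in degrees, forces in N, time in s.
With the tool pointing down it reaches from about 0.35 to 0.875 m from the base axis. Payload 4.2 kg.
Tool frame: the origin (TCP) lies on the centre line of the jaws, within the pads' length; the fingertips stand tip_reach ahead of it and the grasp point (between the pads) is the TCP (tip_reach is the distance from the TCP to the fingertips, in m); z points along the fingers, y is the line along which they close (so a half turn about z gives the same grasp; the last joint's range is limited). The gripper opens to 87 mm and grips with 3 to 60 N. Pads are 19 mm wide; open, the fingers measure 117 mm over their backs; the gripper's body (75 mm by 190 mm) begins 51 mm behind the grasp point.
Start: joints at [78.701, 22.042, 0.453, 0, -68.411, -14.817], TCP at [0.275, 0.561, 0.242] pointing down, gripper open.
Joint ranges: [-179.83, 179.83], [-69.29, 118.12], [-61.27, 80.66], [-181.25, 117.63], [-171.15, -9.14], [-177.46, 177.46]. Speed limits (degrees/s): [159.86, 159.86, 180, 180, 180, 180].

INTERFACE

Orientations are given as a 3x3 rotation matrix whose columns are the frame's x, y, z axes.
In Python, from station import sense, capture, finish_job, tip_reach gives the robot as it stands.
- The arm moves only by the tool arm_command, never from a script. Its argument "deltas" is a list of rows, each a list of 7 numbers: the turn, a rotation vector about the tool's x, y, z in rad, then the shift along the tool's x, y, z in cm, then the closure, from -1 (fully open) to 1 (shut), so that 0 is half open. In form: [[rx, ry, rz, dx, dy, dz, hand], ...]. A call has 1 to 8 rows; each row is the pose to reach, as a shift and turn from the pose commanded when the call began, along the tool's axes at that moment; what a row does not reach only later rows make up. A row lasts 1/12 s, in which the tool goes at most 41.7 mm and 7.16 degrees, less where a joint would pass 70% of its speed; a pose out of reach is approached as far as the arm can. A call with a gripper value outside its range is refused whole. The fingers move at their own pace and stop on an object; the grip force is fixed at half the most. Time passes only in rows, so rows that repeat a pose let the fingers close. It gives the time, the measured TCP pose, the force, the opening and the grip force at its end, in the units of the state.
- sense(): the state, without advancing time (a new reading comes with each control period).
- capture(name): name is "side" or "top" or "wrist"; returns a dict with "pixels" (420x560x3 uint8, blue, green, red), "fovy" (degrees; the focal length in pixels is half the picture's height over the tangent of half this angle, whatever the lens; pixels are square), "cx", "cy" (the principal point, pixels), "rvec" (rotation vector, rad) and "tvec" (3), from world to camera coordinates, as OpenCV has them. Camera axes: x right, y down, z forward; pixel columns grow to the right and rows downward; lengths in m; the calibration is good to about 2 mm. A picture is of the moment at which its call begins. There is no depth.
- finish_job(): hands the job in; it is judged then, once.
The state is a dict: "time_s": time; "joints": joint angles; "joint_velocities": joint speeds; "effort": joint torques, N m; "tcp_pos": TCP position; "ee_rot": TCP orientation; "wrist_force": force on the tool from outside, world axes, zero at the start; "moment": the same for the moment, N m; "gripper_width": opening from 0.0 (shut) to 1.0 (fully open); "gripper_force": force on a finger pad.
Only numpy, scipy, OpenCV 4.12 (cv2) and the standard library are available. Lean on these libraries where they do the work, as an engineer would, in place of code of your own. Each camera call takes 0.05 s, during which the arm holds its last target. There are 200 camera calls.

TASK

A porcelain crucible broke on the metal clearing plate. Take the wide wooden scraper block by its upright grip and wipe both white chips along the plate into the sunken trough at its end, touching the chips only with the scraper and never with the fingers. Then stand the scraper upright on the bench, clear of the plate, and let go.

Things in the scene. Friction and masses are not known exactly. Their poses are not given: they have to be found in the camera images.
- plate: Fixed metal plate, 237 mm (x) by 152 mm (y), level. Origin on the bench. Smooth top 26 mm up, x -120 (open end) to +50 mm, 140 mm wide between side rims 7 mm higher. There it drops into the trough: floor 6 mm up, x +50 to +111 mm, then an end wall 6 mm thick, top 33 mm up. Its +x, from open end to trough, points to the robot's left.
- scraper: Loose wide scraper of pale wood, black sole, 0.16 kg, stands on its sole. Origin: centre of the sole's underside, z up. Base 110 mm long (y), 32 thick (x), 24 high; above it an upright grip rib 20 thick (x), 70 long (y), 24 to 70 mm above the origin: pinch it across x. A narrow one (base 48 mm long) stands near, not wanted; either may stand in the nearer place.
- chip_1: Loose white porcelain chip, about 22 x 20 mm and 8 mm thick, 12 g, flat on the plate's top face. Origin at the centre of its underside. Lies in the +y half of the plate.
- chip_2: Loose white porcelain chip like the other, in the -y half of the plate. (Tall obstacles: a monitor and a PC tower stand to the right of the scrapers, a mill behind the plate; swing the arm in from the robot's side of the bench.)

How it is judged:
By the outcome, as a careful person would: the job done as asked, in the order asked, and still so for the second after the job is handed in, with the robot touching nothing.
It also fails if it takes over 54 s, if anything falls off the work surface, if the arm or the gripper's body presses on something with over 40 N, if the wrist force passes 120 N, or if a joint passes its speed limit or range.

## Working session

There is one attempt and no reset: what is moved stays moved. The work goes in short steps, Python scripts to look and compute and a tool call to move; the robot and the scene stay as the last step left them, time stands still between calls to the robot, and variables do not carry over. Pictures are saved under pics/ and viewed, at most 10 in all, crops included, and the job is handed in when it is done.

Besides the shell and the picture viewer there is one more tool, called after "Call:" as a command line: name --pt "numbers of a row" for each row, then --argument value for the rest. arm_command: Moves the arm, as the interface text tells. Its arguments: {"type":"object","properties":{"deltas":{"type":"array"}},"required":["deltas"]}

```bash
mkdir -p pics; ls; cat > h.py <<'E'
import numpy as np, cv2
from station import sense, capture, finish_job, tip_reach
def shot(n, f=None):
    c=capture(n); c['pixels']=np.ascontiguousarray(c['pixels'])
    if f: cv2.imwrite('pics/'+f,c['pixels'])
    c['R']=cv2.Rodrigues(np.array(c['rvec'],float))[0]; c['t']=np.array(c['tvec'],float).ravel()
    c['f']=210/np.tan(np.radians(c['fovy'])/2); return c
def ray(c,u,v,z):
    d=c['R'].T@np.array([(u-c['cx'])/c['f'],(v-c['cy'])/c['f'],1]); o=-c['R'].T@c['t']
    return o+d*(z-o[2])/d[2]
def proj(c,p):
    q=c['R']@np.array(p)+c['t']; return q[:2]/q[2]*c['f']+[c['cx'],c['cy']]
E
python3 - <<'E'
from h import *
a=shot('top','top1.png');b=shot('side','side1.png')
for c in(a,b): print(c['fovy'],c['cx'],c['cy'],-c['R'].T@c['t'])
s=sense();print(s,tip_reach)
E
```

```text
pics
49.114577515510014 279.30466101567265 216.19094775918234 [0.39252025 0.12601835 0.90977885]
47.911421238790275 283.3271861816007 208.55414624735448 [0.52267789 0.81324197 0.51903933]
{'time_s': 0.1, 'joints': array([ 7.87005800e+01,  2.20856585e+01,  3.89043723e-01, -2.40984969e-02,
       -6.84114614e+01, -1.48160049e+01]), 'joint_velocities': array([-0.03272788, -0.13977432,  0.16400254,  0.10989943,  0.02748457,
        0.0690218 ]), 'effort': array([-6.30523591e-04, -3.91691780e+01,  1.87933999e+01,  4.23191652e+00,
        1.34181208e-02, -7.83529708e-05]), 'tcp_pos': array([0.27488844, 0.56075708, 0.24058926]), 'ee_rot': array([[ 8.97840852e-01, -4.40319473e-01, -7.53097767e-04],
       [-4.40320104e-01, -8.97839107e-01, -1.77306175e-03],
       [ 1.04552987e-04,  1.92353136e-03, -9.99998145e-01]]), 'wrist_force': array([-0.40686289, -0.17554622, -0.07873036]), 'moment': array([-0.06027568, -0.00516082,  0.01029241]), 'gripper_force': 0.0, 'gripper_width': 0.9998158769253079} 0.019
```

View pics/top1.png

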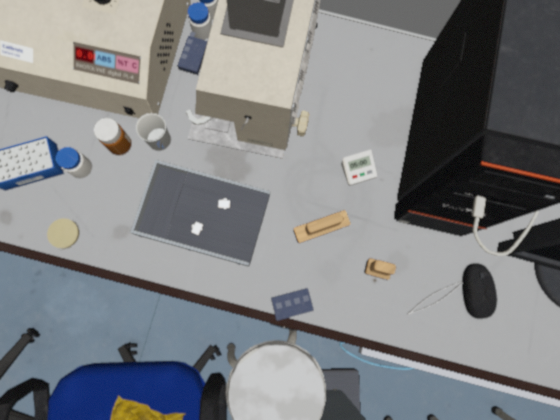

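View pics/side1.png

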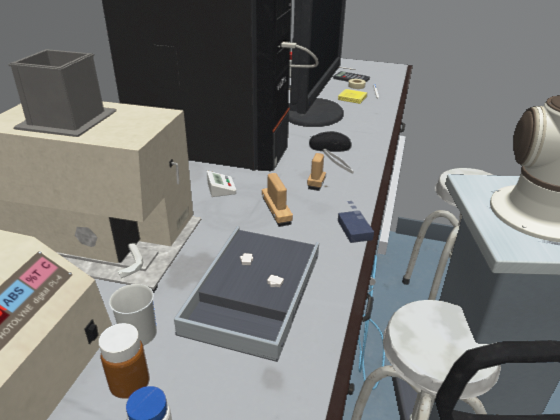

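The top view shows the plate (corners about (153,165), (270,193), (250,263), (135,232)), chips at (224,203) and (197,228), the wide scraper at (322,226) and the narrow one at (380,268). The side view agrees: the wide scraper is at (277,197), the chips at (247,259) and (275,281), and the trough is toward the camera.

```bash
python3 - <<'E'
from h import *
c=shot('top');p=c['pixels'].astype(int)
hsv=cv2.cvtColor(c['pixels'],cv2.COLOR_BGR2HSV)
# wood
m=cv2.inRange(hsv,(8,90,90),(25,255,255)); m[:180]=0;m[310:]=0;m[:,:285]=0;m[:,420:]=0
n,l,st,ce=cv2.connectedComponentsWithStats(m)
for i in range(1,n):
    if st[i,4]>60:
        pts=np.argwhere(l==i)[:,::-1].astype(np.float32);r=cv2.minAreaRect(pts)
        print('wood',st[i],ce[i],[np.round(ray(c,*q,.015)[:2],4) for q in cv2.boxPoints(r)],'ctr',ray(c,*r[0],.024))
m=cv2.inRange(hsv,(0,0,170),(180,60,255)); m[:190]=0;m[245:]=0;m[:,:160]=0;m[:,250:]=0
n,l,st,ce=cv2.connectedComponentsWithStats(m)
for i in range(1,n):
    if st[i,4]>20: print('chip',st[i],ce[i],ray(c,*ce[i],.033))
# plate: dark + rims
m=cv2.inRange(hsv,(0,0,0),(180,255,110)); m[:160]=0;m[270:]=0;m[:,:125]=0;m[:,280:]=0
n,l,st,ce=cv2.connectedComponentsWithStats(m);i=1+np.argmax(st[1:,4])
r=cv2.minAreaRect(np.argwhere(l==i)[:,::-1].astype(np.float32))
print('plate',st[i],r,[np.round(ray(c,*q,.033)[:2],4) for q in cv2.boxPoints(r)],ray(c,*r[0],.033))
z=np.hstack([cv2.resize(c['pixels'][155:275,125:405],None,fx=2.85,fy=2.85,interpolation=cv2.INTER_CUBIC)])
cv2.imwrite('pics/z1.png',z)
print(proj(c,[0,0,0]))
E
```

```text
wood [294 212  55  30 748] [320.90240642 226.13903743] [array([0.5356, 0.0754]), array([ 0.5719, -0.0263]), array([ 0.5445, -0.035 ]), array([0.5087, 0.0662])] ctr [0.53856468 0.02138914 0.024     ]
wood [365 259  30  19 377] [379.23342175 268.32625995] [array([ 0.4483, -0.0623]), array([ 0.4762, -0.0705]), array([ 0.4629, -0.1227]), array([ 0.4351, -0.1142])] ctr [ 0.45496156 -0.09024346  0.024     ]
chip [218 198  12  11 102] [223.58823529 203.30392157] [0.5826816 0.2112238 0.033    ]
chip [192 222  11  13 103] [196.51456311 227.78640777] [0.53457506 0.26241148 0.033     ]
chip [160 239  22   6  28] [170.         241.64285714] [0.50790381 0.31213952 0.033     ]
plate [ 135  164  134   98 7875] ((201.7218017578125, 211.92208862304688), (119.83123016357422, 69.56452178955078), 15.642248153686523) [array([0.532 , 0.3804]), array([0.6656, 0.3505]), array([0.6   , 0.1232]), array([0.4692, 0.1593])] [0.56566385 0.2531895  0.033     ]
[338.2679273  524.47343492]
```

View pics/z1.png

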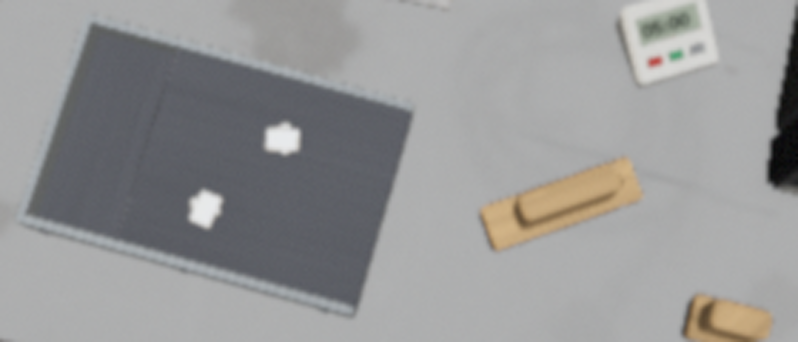

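```bash
cat >> h.py <<'E'
from scipy.spatial.transform import Rotation as Ro
def delta(pos,yaw,s=None):
    """tool-axes rotvec (rad) and shift (cm) to bring TCP to pos with tool y at world yaw (deg), tool down"""
    s=s or sense();R=np.array(s['ee_rot']);y=np.array([np.cos(np.radians(yaw)),np.sin(np.radians(yaw)),0]);z=np.array([0,0,-1.])
    T=np.column_stack([np.cross(y,z),y,z])
    return np.round(Ro.from_matrix(R.T@T).as_rotvec(),3),np.round(R.T@(np.array(pos)-s['tcp_pos'])*100,2)
E
python3 - <<'E'
from h import *
c=shot('top')
Z=lambda u,v,z:ray(c,u/2.85+125,v/2.85+155,z)[:2]
P=[Z(88,20,.033),Z(413,105,.033),Z(355,313,.033),Z(20,218,.033)]
print(np.round(P,4))
for i in range(4): 
    d=P[i]-P[i-1]; print(np.linalg.norm(d),np.degrees(np.arctan2(d[1],d[0])))
e=np.array([np.cos(np.radians(74)),np.sin(np.radians(74))]);n=np.array([-e[1],e[0]])
m=np.mean(P,0); o=m+e*.0015; print('plate origin',o)
for q in([.5827,.2112],[.5346,.2624]): print('chip',(np.array(q)-o)@e,(np.array(q)-o)@n)
print('rib',Z(572,192,.07)); print('tower',ray(c,397,213,0))
print(delta([.54,.02,.22],199.6))
E
```

```text
[[0.6661 0.3457]
 [0.6055 0.121 ]
 [0.463  0.1601]
 [0.5277 0.3852]]
0.14392218025814132 -15.924982029528353
0.2326549294369913 -105.09184638455349
0.14780024767059152 164.66158753558727
0.23414392995221947 73.9557457705651
plate origin [0.56601256 0.25443536]
chip -0.03696081469049485 -0.027958281771848337
chip -0.001002372673250571 0.0323910384206152
rib [0.53814614 0.01767577]
tower [ 0.5692472  -0.13704685  0.        ]
(array([ 0.001, -0.001,  0.773]), array([47.61, 36.9 ,  2.14]))
```

Call:
arm_command --pt "0 0 0.05 3 2.3 0.1 -1" --pt "0 0 0.1 6 4.6 0.3 -1" --pt "0 0 0.15 9 7 0.4 -1" --pt "0 0 0.2 12 9.3 0.5 -1" --pt "0 0 0.25 15 11.6 0.6 -1" --pt "0 0 0.3 18 14 0.8 -1" --pt "0 0 0.35 21 16.3 0.9 -1" --pt "0 0 0.39 24 18.5 1 -1"

```text
time_s: 0.87
tcp_pos: [0.4093, 0.2875, 0.2315]
ee_rot: [[0.662, -0.75, -0.0], [-0.75, -0.662, 0.0], [-0.0, 0.0, -1.0]]
wrist_force: [-0.1, -0.4, -0.2]
gripper_width: 0.997
gripper_force: 0.0
```

```bash
python3 - <<'E'
from h import *
print(delta([.54,.02,.2],199.6),sense()['tcp_pos'])
E
```

```text
(array([0.   , 0.   , 0.381]), array([28.7 ,  7.9 ,  3.15])) [0.40934179 0.28746695 0.23154882]
```

Call:
arm_command --pt "0 0 0.05 3.6 1 0.4 -1" --pt "0 0 0.1 7.2 2 0.8 -1" --pt "0 0 0.15 10.8 3 1.2 -1" --pt "0 0 0.2 14.4 4 1.6 -1" --pt "0 0 0.25 18 5 2 -1" --pt "0 0 0.3 21.6 6 2.4 -1" --pt "0 0 0.35 25.2 7 2.8 -1" --pt "0 0 0.38 28.7 7.9 3.1 -1"

```text
time_s: 1.53
tcp_pos: [0.5406, 0.0203, 0.2002]
ee_rot: [[0.336, -0.942, -0.0], [-0.942, -0.336, -0.0], [-0.0, 0.0, -1.0]]
wrist_force: [0.7, 0.2, 0.9]
gripper_width: 0.998
gripper_force: 0.0
```

```bash
python3 - <<'E'
from h import *
c=shot('wrist','w1.png');s=sense();print(s['tcp_pos'],s['joints'],delta([.538,.019,.048],199.6))
hsv=cv2.cvtColor(c['pixels'],cv2.COLOR_BGR2HSV)
m=cv2.inRange(hsv,(8,90,60),(25,255,255))
n,l,st,ce=cv2.connectedComponentsWithStats(m)
for i in range(1,n):
    if st[i,4]>300:
        r=cv2.minAreaRect(np.argwhere(l==i)[:,::-1].astype(np.float32));b=np.array([ray(c,*q,.024)[:2] for q in cv2.boxPoints(r)])
        print(st[i],np.round(b,4),b.mean(0))
E
```

```text
[0.54250178 0.0161247  0.19938838] [ 18.87869585  16.12913997 -14.78170472   0.11092819 -59.17791175
   0.41351332] (array([ 0.002, -0.002, -0.004]), array([-0.45,  0.31, 15.14]))
[ 378   71   79   63 2845] [[ 0.4811 -0.0714]
 [ 0.4651 -0.1256]
 [ 0.4251 -0.1154]
 [ 0.4399 -0.0596]] [ 0.45279761 -0.09298628]
[ 260  127   35  116 3908] [[ 0.5384  0.0723]
 [ 0.5729 -0.0285]
 [ 0.545  -0.0384]
 [ 0.508   0.0615]] [0.541075   0.01671306]
[  58  262   37   64 1162] [[0.706  0.2254]
 [0.7123 0.1531]
 [0.6809 0.1461]
 [0.673  0.2182]] [0.69303713 0.18570392]
[ 459  262   37   64 1139] [[0.352  0.0292]
 [0.324  0.0152]
 [0.2833 0.0751]
 [0.3128 0.09  ]] [0.31801124 0.05236568]
[ 246  337  314   21 5084] [[0.5184 0.1751]
 [0.2167 0.0678]
 [0.204  0.0887]
 [0.5109 0.1979]] [0.36247837 0.13235967]
```

View pics/w1.png

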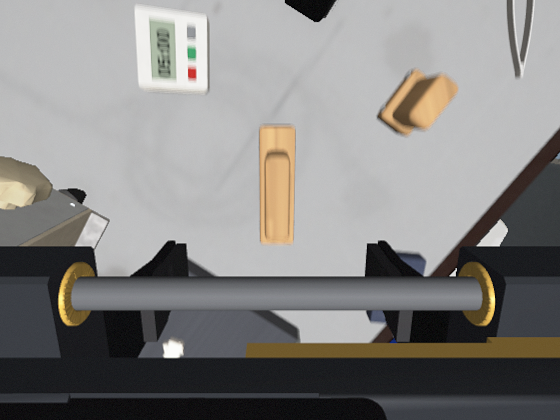

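The wrist view shows the wide scraper straight ahead of the jaws, aligned with the tool at about pixels (260–295, 127–243); its centre is near (0.541, 0.017). The narrow one is off to the right at (418,103).

Call:
arm_command --pt "0 0 0 0 0.1 2.5 -1" --pt "0 0 0 0 0.1 5.5 -1" --pt "0 0 0 0 0.1 8.5 -1" --pt "0 0 0 0 0.1 11 -1" --pt "0 0 0 0 0.1 13 -1" --pt "0 0 0 0 0.1 13 -1" --pt "0 0 0 0 0.1 13 -1"

```text
time_s: 2.17
tcp_pos: [0.539, 0.0217, 0.0699]
ee_rot: [[0.338, -0.941, -0.002], [-0.941, -0.338, -0.001], [0.0, 0.003, -1.0]]
wrist_force: [0.6, -0.1, 0.3]
gripper_width: 1.0
gripper_force: 0.0
```

```bash
python3 - <<'E'
from h import *
s=sense();print(s['tcp_pos'],delta([.5405,.0175,.048],199.3),s['wrist_force'])
E
```

```text
[0.53897189 0.02168972 0.06988069] (array([ 0.003, -0.   ,  0.008]), array([ 0.45, -0.01,  2.19])) [ 0.64166866 -0.10542388  0.33478488]
```

Call:
arm_command --pt "0 0 0 0.4 0 1.2 -1" --pt "0 0 0 0.4 0 2.1 -1" --pt "0 0 0 0.4 0 2.1 -1" --pt "0 0 0 0.4 0 2.1 0" --pt "0 0 0 0.4 0 2.1 0.3" --pt "0 0 0 0.4 0 2.1 1" --pt "0 0 0 0.4 0 2.1 1" --pt "0 0 0 0.4 0 2.1 1"

```text
time_s: 2.83
tcp_pos: [0.541, 0.0183, 0.05]
ee_rot: [[0.338, -0.941, 0.001], [-0.941, -0.338, 0.0], [0.0, -0.001, -1.0]]
wrist_force: [0.1, 0.4, -0.1]
gripper_width: 0.708
gripper_force: 0.0
```

Call:
arm_command --pt "0 0 0 0 0 0 1" --pt "0 0 0 0 0 0 1" --pt "0 0 0 0 0 0 1" --pt "0 0 0 0 0 0 1"

```text
time_s: 3.17
tcp_pos: [0.5408, 0.0181, 0.0496]
ee_rot: [[0.338, -0.941, 0.0], [-0.941, -0.338, -0.0], [0.0, -0.0, -1.0]]
wrist_force: [0.5, 0.6, -0.8]
gripper_width: 0.403
gripper_force: 0.0
```

Call:
arm_command --pt "0 0 0 0 0 0 1" --pt "0 0 0 0 0 0 1" --pt "0 0 0 0 0 0 1" --pt "0 0 0 0 0 0 1" --pt "0 0 0 0 0 0 1" --pt "0 0 0 0 0 0 1"

```text
time_s: 3.67
tcp_pos: [0.5407, 0.0181, 0.0495]
ee_rot: [[0.338, -0.941, -0.0], [-0.941, -0.338, -0.0], [0.0, 0.0, -1.0]]
wrist_force: [-0.0, -0.8, -0.6]
gripper_width: 0.228
gripper_force: 30.0
```

```bash
python3 - <<'E'
from h import *
s=sense();print(s['tcp_pos'],s['wrist_force'],s['moment'],s['gripper_width'],s['gripper_force'])
E
```

```text
[0.54074621 0.0181216  0.04951381] [-0.0240375  -0.83002008 -0.63115277] [ 0.03500539 -0.06810038 -0.0213503 ] 0.22763690665706796 29.985865065827966
```

Call:
arm_command --pt "0 0 0 0 0 -1 1" --pt "0 0 0 0 0 -3 1" --pt "0 0 0 0 0 -5.5 1" --pt "0 0 0 0 0 -8 1" --pt "0 0 0 0 0 -9 1" --pt "0 0 0 0 0 -9 1"

```text
time_s: 4.17
tcp_pos: [0.5423, 0.0186, 0.1425]
ee_rot: [[0.338, -0.941, 0.006], [-0.941, -0.338, 0.002], [0.0, -0.006, -1.0]]
wrist_force: [0.3, 0.3, -1.5]
gripper_width: 0.23
gripper_force: 30.0
```

```bash
python3 - <<'E'
from h import *
s=sense();print(s['tcp_pos'],s['wrist_force'],s['moment'],s['gripper_width'],delta([.5405,.168,.139],254.2))
E
```

```text
[0.54229435 0.01856623 0.14252404] [ 0.33305836  0.27919293 -1.45016699] [ 0.08708356 -0.08026839 -0.02492244] 0.22957607264086446 (array([-0.006, -0.003, -0.95 ]), array([-14.12,  -4.89,   0.38]))
```

Call:
arm_command --pt "0 0 -0.11 -1.5 -0.5 0 1" --pt "0 0 -0.22 -3.2 -1.1 0 1" --pt "0 0 -0.33 -5 -1.7 0 1" --pt "0 0 -0.44 -6.8 -2.4 0 1" --pt "0 0 -0.56 -8.6 -3 0 1" --pt "0 0 -0.68 -10.4 -3.6 0 1" --pt "0 0 -0.8 -12.2 -4.2 0 1" --pt "0 0 -0.91 -14.1 -4.9 0 1"

```text
time_s: 4.83
tcp_pos: [0.5377, 0.1676, 0.1375]
ee_rot: [[0.952, -0.306, -0.004], [-0.306, -0.952, -0.002], [-0.003, 0.003, -1.0]]
wrist_force: [-0.0, -0.2, -1.8]
gripper_width: 0.229
gripper_force: 30.0
```

Call:
arm_command --pt "0 0 -0.04 0 0 0 1" --pt "0 0 -0.04 0 0 0 1" --pt "0 0 -0.04 0 0 0 1"

```text
time_s: 5.08
tcp_pos: [0.5381, 0.167, 0.1379]
ee_rot: [[0.962, -0.274, -0.003], [-0.274, -0.962, -0.002], [-0.003, 0.002, -1.0]]
wrist_force: [0.0, 0.7, -3.0]
gripper_width: 0.229
gripper_force: 30.0
```

```bash
python3 - <<'E'
from h import *
s=sense();print(s['tcp_pos'],s['joints'],s['gripper_width'],delta([.5405,.168,.08],254.2))
c=shot('top','top2.png');shot('side','side2.png')
a=cv2.imread('pics/top2.png')[120:300,100:400];b=cv2.imread('pics/side2.png')[140:360,150:400]
cv2.imwrite('pics/j2.png',np.hstack([cv2.resize(a,(400,240)),cv2.resize(b,(400,352))[:240]]) if 0 else np.vstack([cv2.resize(a,(500,300)),cv2.resize(b,(500,440))[:300]]))
E
```

```text
[0.53807996 0.16700652 0.13786719] [ 3.37038283e+01  2.17354192e+01 -1.63057031e+01 -3.91088313e-02
 -5.21609525e+01  4.04399637e+01] 0.22859869238566075 (array([ 0.002,  0.003, -0.001]), array([ 0.22, -0.18,  5.79]))
```

View pics/j2.png

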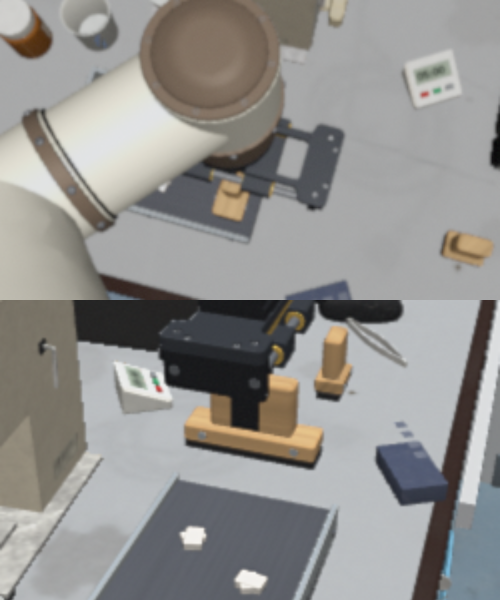

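The scraper is held level over the plate's open end. In the crop its front sole corners are at about (190,447) and (320,463), both chips lie ahead of it at (193,537) and (250,580), and the rim ends are at (180,480) and (335,510).

```bash
python3 - <<'E'
from h import *
c=shot('side')
e=np.array([np.cos(np.radians(74.2)),np.sin(np.radians(74.2))]);n=np.array([-e[1],e[0]]);o=np.array([.566,.2544])
def pl(u,v,z):
    q=ray(c,u/2+150,(v-300)/2+140,z)[:2]; return np.round(q,4),np.round([(q-o)@e,(q-o)@n],4)
for a in((190,447,.0885),(320,463,.0885),(180,480,.033),(335,510,.033),(193,537,.034),(250,580,.034)): print(pl(*a))
E
```

```text
(array([0.5868, 0.1661]), array([-0.0793, -0.0441]))
(array([0.4805, 0.1843]), array([-0.0907,  0.0632]))
(array([0.5995, 0.1355]), array([-0.1053, -0.0646]))
(array([0.4645, 0.1731]), array([-0.1058,  0.0755]))
(array([0.5815, 0.2155]), array([-0.0332, -0.0255]))
(array([0.5338, 0.2656]), array([0.002 , 0.0341]))
```

```bash
python3 - <<'E'
from h import *
c=shot('side')
cv2.imwrite('pics/s3.png',cv2.resize(c['pixels'][170:260,220:340],None,fx=6,fy=6,interpolation=cv2.INTER_CUBIC))
E
```

```text
(no output)
```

View pics/s3.png

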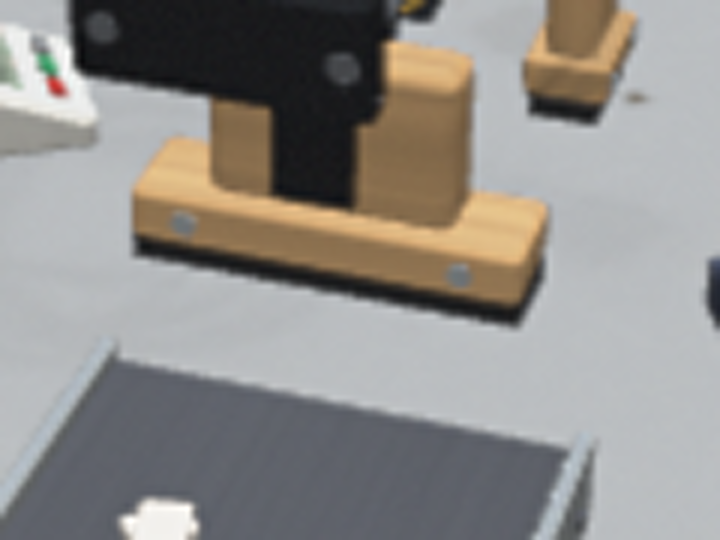

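The zoom shows the sole's front corners at (135,252) and (520,325), nearly parallel to the plate's open edge from (118,362) to (572,452).

```bash
python3 - <<'E'
from h import *
c=shot('side')
e=np.array([np.cos(np.radians(74.2)),np.sin(np.radians(74.2))]);n=np.array([-e[1],e[0]]);o=np.array([.566,.2544])
for u,v,z in((135,252,.0885),(520,325,.0885),(118,362,.026),(572,452,.026),(160,520,.034)):
    q=ray(c,u/6+220,v/6+170,z)[:2]; print(np.round(q,4),np.round([(q-o)@e,(q-o)@n],4))
E
```

```text
[0.5913 0.1618] [-0.0822 -0.0496]
[0.486  0.1921] [-0.0817  0.06  ]
[0.6011 0.1268] [-0.1132 -0.0685]
[0.4674 0.165 ] [-0.1128  0.0705]
[0.5816 0.2108] [-0.0377 -0.0269]
```

Call:
arm_command --pt "0 0 0 0.3 -0.6 0.5 1" --pt "0 0 0 0.3 -0.6 2 1" --pt "0 0 0 0.3 -0.6 3.5 1" --pt "0 0 0 0.3 -0.6 4.8 1" --pt "0 0 0 0.3 -0.6 5.6 1" --pt "0 0 0 0.3 -0.6 5.9 1" --pt "0 0 0 0.3 -0.6 5.9 1"

```text
time_s: 5.92
tcp_pos: [0.5436, 0.1722, 0.0797]
ee_rot: [[0.962, -0.273, -0.001], [-0.273, -0.962, -0.001], [-0.001, 0.001, -1.0]]
wrist_force: [-0.2, -0.8, -2.5]
gripper_width: 0.226
gripper_force: 30.0
```

Call:
arm_command --pt "0 0 0 0 0 0.1 1" --pt "0 0 0 0 0 0.2 1" --pt "0 0 0 0 0 0.2 1"

```text
time_s: 6.17
tcp_pos: [0.544, 0.1726, 0.0792]
ee_rot: [[0.962, -0.272, 0.001], [-0.272, -0.962, 0.001], [0.001, -0.001, -1.0]]
wrist_force: [-0.5, 0.8, -2.1]
gripper_width: 0.226
gripper_force: 30.0
```

```bash
python3 - <<'E'
from h import *
s=sense();print(s['tcp_pos'],s['wrist_force'],s['moment'],s['gripper_width'],delta([.5426,.1717,.0755],254.2))
E
```

```text
[0.54404989 0.17255753 0.07915727] [-0.45462439  0.78735441 -2.13502639] [-0.04108212  0.03518646  0.0115471 ] 0.2264786082714445 (array([-0.001, -0.001, -0.   ]), array([-0.12,  0.12,  0.37]))
```

Call:
arm_command --pt "0 0 0 0 0 0.1 1" --pt "0 0 0 0 0 0.2 1" --pt "0 0 0 0 0 0.3 1" --pt "0 0 0 0 0 0.3 1"

```text
time_s: 6.5
tcp_pos: [0.5437, 0.1723, 0.0756]
ee_rot: [[0.962, -0.272, 0.0], [-0.272, -0.962, 0.0], [0.0, -0.0, -1.0]]
wrist_force: [1.0, 0.1, -2.4]
gripper_width: 0.225
gripper_force: 30.0
```

Call:
arm_command --pt "0 0 0 0 0 0.05 1" --pt "0 0 0 0 0 0.1 1" --pt "0 0 0 0 0 0.1 1"

```text
time_s: 6.75
tcp_pos: [0.5438, 0.1724, 0.0755]
ee_rot: [[0.962, -0.272, 0.0], [-0.272, -0.962, -0.0], [0.0, -0.0, -1.0]]
wrist_force: [-2.0, 0.0, 5.0]
gripper_width: 0.23
gripper_force: 30.0
```

Call:
arm_command --pt "0 0 0 0 -0.4 0 1" --pt "0 0 0 0 -1 0 1" --pt "0 0 0 0 -1.7 0 1" --pt "0 0 0 0 -2.4 0 1" --pt "0 0 0 0 -3.1 0 1" --pt "0 0 0 0 -3.8 0 1" --pt "0 0 0 0 -4.4 0 1" --pt "0 0 0 0 -4.8 0 1"

```text
time_s: 7.42
tcp_pos: [0.557, 0.2178, 0.0755]
ee_rot: [[0.962, -0.272, -0.0], [-0.272, -0.962, -0.002], [0.0, 0.002, -1.0]]
wrist_force: [-1.5, -3.9, 5.4]
gripper_width: 0.226
gripper_force: 30.0
```

```bash
python3 - <<'E'
from h import *
s=sense();print(s['tcp_pos'],s['wrist_force'],delta([.566+.046*.272,.2544+.046*.962,.0755],254.2))
c=shot('side')
cv2.imwrite('pics/s4.png',cv2.resize(c['pixels'][190:350,170:350],None,fx=3.6,fy=3.6,interpolation=cv2.INTER_CUBIC))
E
```

```text
[0.55700888 0.21781731 0.07554933] [-1.54115863 -3.88928895  5.41069275] (array([ 0.002, -0.   ,  0.001]), array([-0.13, -8.36, -0.01]))
```

View pics/s4.png

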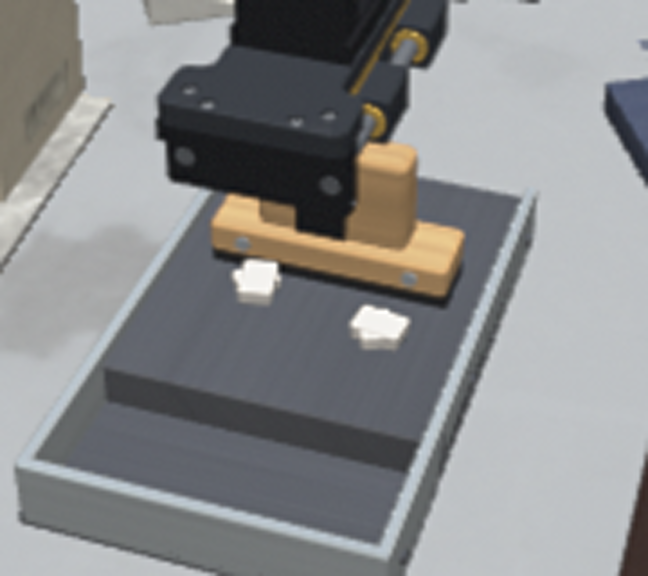

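The side view shows the scraper flat and square on the plate; chip_2 at (257,282) is just against its face, chip_1 is at (380,327), and the trough edge runs from (105,372) to (415,440).

Call:
arm_command --pt "0 0 0 0 -0.5 0 1" --pt "0 0 0 0 -1.1 0 1" --pt "0 0 0 0 -1.7 0 1" --pt "0 0 0 0 -2.3 0 1" --pt "0 0 0 0 -2.9 0 1" --pt "0 0 0 0 -3.5 0 1" --pt "0 0 0 0 -4.1 0 1" --pt "0 0 0 0 -4.5 0 1"

```text
time_s: 8.13
tcp_pos: [0.5692, 0.261, 0.0755]
ee_rot: [[0.962, -0.272, -0.0], [-0.272, -0.962, -0.002], [0.0, 0.002, -1.0]]
wrist_force: [-0.9, -4.5, 6.4]
gripper_width: 0.233
gripper_force: 30.0
```

Call:
arm_command --pt "0 0 0 0 -0.5 0 1" --pt "0 0 0 0 -1.1 0 1" --pt "0 0 0 0 -1.7 0 1" --pt "0 0 0 0 -2.3 0 1" --pt "0 0 0 0 -2.9 0 1" --pt "0 0 0 0 -3.5 0 1" --pt "0 0 0 0 -4 0 1" --pt "0 0 0 0 -4 0 1"

```text
time_s: 8.8
tcp_pos: [0.5805, 0.3003, 0.0755]
ee_rot: [[0.962, -0.271, 0.001], [-0.271, -0.962, -0.001], [0.001, 0.001, -1.0]]
wrist_force: [-1.1, -1.9, 4.2]
gripper_width: 0.23
gripper_force: 30.0
```

```bash
python3 - <<'E'
from h import *
s=sense();print(s['tcp_pos'],s['wrist_force'],s['gripper_width'])
c=shot('side')
cv2.imwrite('pics/s5.png',cv2.resize(c['pixels'][190:350,170:350],None,fx=3.6,fy=3.6,interpolation=cv2.INTER_CUBIC))
E
```

```text
[0.5804689  0.30033377 0.07553293] [-1.12028545 -1.91175108  4.22842147] 0.22978612789278624
```

View pics/s5.png

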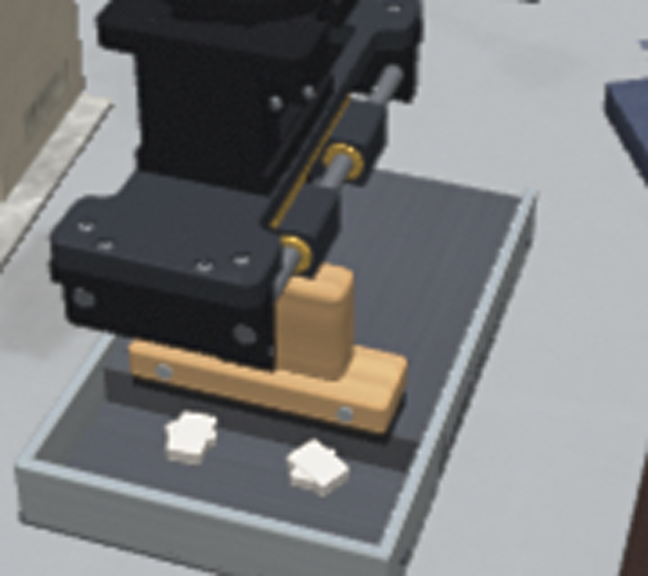

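Both chips lie flat on the trough floor, at (190,437) and (317,467), clear of the scraper. Next I lift it and carry it back to the bench.

Call:
arm_command --pt "0 0 0 0 0 -0.8 1" --pt "0 0 0 0 0 -2.5 1" --pt "0 0 0 0 0 -4.5 1" --pt "0 0 0 0 0 -6.5 1" --pt "0 0 0 0 0 -7.5 1" --pt "0 0 0 0 0 -7.5 1"

```text
time_s: 9.35
tcp_pos: [0.5812, 0.3014, 0.1524]
ee_rot: [[0.962, -0.272, 0.005], [-0.272, -0.962, 0.004], [0.004, -0.005, -1.0]]
wrist_force: [0.9, -0.1, -2.4]
gripper_width: 0.224
gripper_force: 30.0
```

```bash
python3 - <<'E'
from h import *
s=sense();print(s['tcp_pos'],s['wrist_force'],delta([.52,.03,.15],254.2))
E
```

```text
[0.58118666 0.30140663 0.15237819] [ 0.94771068 -0.12333431 -2.38773478] (array([-0.005, -0.004,  0.   ]), array([ 1.49, 27.78,  0.11]))
```

Call:
arm_command --pt "0 0 0 0.1 1.5 0 1" --pt "0 0 0 0.2 4 0 1" --pt "0 0 0 0.3 7 0 1" --pt "0 0 0 0.5 10 0 1" --pt "0 0 0 0.7 13 0 1" --pt "0 0 0 0.9 16 0 1" --pt "0 0 0 1 19 0 1" --pt "0 0 0 1.2 22 0 1"

```text
time_s: 10.02
tcp_pos: [0.53, 0.0839, 0.1481]
ee_rot: [[0.962, -0.273, -0.002], [-0.273, -0.962, -0.0], [-0.002, 0.001, -1.0]]
wrist_force: [1.4, -1.0, -1.9]
gripper_width: 0.226
gripper_force: 30.0
```

Call:
arm_command --pt "0 0 0 0.1 2.5 0 1" --pt "0 0 0 0.2 4.5 0 1" --pt "0 0 0 0.3 5.5 0 1" --pt "0 0 0 0.3 5.8 1.5 1" --pt "0 0 0 0.3 5.8 4 1" --pt "0 0 0 0.3 5.8 6.5 1" --pt "0 0 0 0.3 5.8 8 1" --pt "0 0 0 0.3 5.8 8.5 1"

```text
time_s: 10.68
tcp_pos: [0.5165, 0.0283, 0.0612]
ee_rot: [[0.962, -0.273, -0.006], [-0.273, -0.962, -0.002], [-0.006, 0.003, -1.0]]
wrist_force: [-0.7, -1.2, -1.2]
gripper_width: 0.227
gripper_force: 30.0
```

Call:
arm_command --pt "0 0 0 0 0 0 1" --pt "0 0 0 0 0 0 1" --pt "0 0 0 0 0 0 1"

```text
time_s: 10.93
tcp_pos: [0.5196, 0.0292, 0.0655]
ee_rot: [[0.962, -0.272, 0.002], [-0.272, -0.962, 0.001], [0.002, -0.001, -1.0]]
wrist_force: [0.5, 0.1, -2.2]
gripper_width: 0.228
gripper_force: 30.0
```

Call:
arm_command --pt "0 0 0 0 0 0.5 1" --pt "0 0 0 0 0 1 1" --pt "0 0 0 0 0 1.3 1" --pt "0 0 0 0 0 1.4 1" --pt "0 0 0 0 0 1.4 1" --pt "0 0 0 0 0 1.4 1"

```text
time_s: 11.43
tcp_pos: [0.5187, 0.0287, 0.0505]
ee_rot: [[0.962, -0.272, -0.0], [-0.272, -0.962, -0.0], [-0.0, 0.0, -1.0]]
wrist_force: [0.7, 0.1, -1.7]
gripper_width: 0.232
gripper_force: 30.0
```

Call:
arm_command --pt "0 0 0 0 0 0.1 1" --pt "0 0 0 0 0 0.2 1" --pt "0 0 0 0 0 0.2 1" --pt "0 0 0 0 0 0.2 1"

```text
time_s: 11.77
tcp_pos: [0.519, 0.0288, 0.0495]
ee_rot: [[0.962, -0.272, 0.001], [-0.272, -0.962, 0.0], [0.001, -0.0, -1.0]]
wrist_force: [-2.0, 0.5, 6.0]
gripper_width: 0.224
gripper_force: 30.0
```

On the bench with light contact, so I let go.

Call:
arm_command --pt "0 0 0 0 0 0 0.4" --pt "0 0 0 0 0 -0.1 0.2" --pt "0 0 0 0 0 -0.1 0" --pt "0 0 0 0 0 -0.1 0" --pt "0 0 0 0 0 -0.1 0" --pt "0 0 0 0 0 -0.1 0" --pt "0 0 0 0 0 -0.1 0" --pt "0 0 0 0 0 -0.1 0"

```text
time_s: 12.43
tcp_pos: [0.5186, 0.0287, 0.0495]
ee_rot: [[0.962, -0.272, -0.0], [-0.272, -0.962, -0.0], [-0.0, 0.0, -1.0]]
wrist_force: [0.1, -0.2, -0.8]
gripper_width: 0.495
gripper_force: 0.0
```

Call:
arm_command --pt "0 0 0 0 0 -0.5 -0.2" --pt "0 0 0 0 0 -1.5 -0.2" --pt "0 0 0 0 0 -3 -0.2" --pt "0 0 0 0 0 -5.5 -0.2" --pt "0 0 0 0 0 -8.5 -0.2" --pt "0 0 0 0 0 -11 -0.2" --pt "0 0 0 0 0 -13 -0.2" --pt "0 0 0 0 0 -13 -0.2"

```text
time_s: 13.1
tcp_pos: [0.5215, 0.0293, 0.1855]
ee_rot: [[0.962, -0.271, 0.011], [-0.271, -0.963, 0.002], [0.01, -0.005, -1.0]]
wrist_force: [0.8, 0.6, 0.1]
gripper_width: 0.602
gripper_force: 0.0
```

```bash
python3 - <<'E'
from h import *
s=sense();print(s['tcp_pos'],s['wrist_force'],s['gripper_width'])
c=shot('side')
cv2.imwrite('pics/s6.png',cv2.resize(c['pixels'][130:350,150:400],None,fx=2.6,fy=2.6,interpolation=cv2.INTER_CUBIC))
E
```

```text
[0.52146163 0.02932161 0.18548153] [0.80332684 0.63333814 0.07462512] 0.6016950319936498
```

View pics/s6.png

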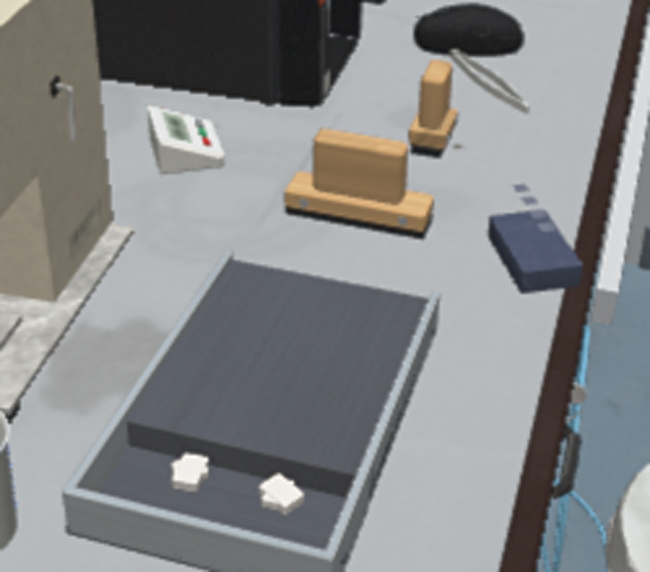

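The scraper stands upright on the bench at (360,190), clear of the plate and released. Both chips are in the trough, at (190,470) and (281,492).

Call:
arm_command --pt "0 0 0 0 0 0 -0.2" --pt "0 0 0 0 0 0 -0.2" --pt "0 0 0 0 0 0 -0.2" --pt "0 0 0 0 0 0 -0.2"

```text
time_s: 13.48
tcp_pos: [0.5181, 0.0286, 0.1785]
ee_rot: [[0.962, -0.272, -0.002], [-0.272, -0.962, -0.001], [-0.002, 0.001, -1.0]]
wrist_force: [-0.6, 0.7, -0.1]
gripper_width: 0.603
gripper_force: 0.0
```

```bash
python3 -c "
from station import finish_job
print(finish_job())"
```

```text
the job is handed in; nothing more can be done
None
```

Both chips were wiped into the trough with the wide scraper, which now stands upright and released on the bench clear of the plate; the job was handed in at about 13.5 s, and no verdict was returned.

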